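# Trial-fit a keyed shaft in a pulley at the parts counter

## Robot

A 6-joint arm with a two-finger parallel gripper is mounted at the origin on the work surface. World frame = base frame: x ahead of the robot, y to its left, z up, the work surface at z = 0. Lengths are in m, angles in rad, forces in N, time in s.
With the tool pointing down it reaches from about 0.275 to 0.85 m from the base axis. Payload 5.2 kg.
Tool frame: the origin (TCP) lies on the centre line of the jaws, within the pads' length; the fingertips stand 25 mm ahead of it and the grasp point (between the pads) lies 6 mm ahead of it; z points along the fingers, y is the line along which they close (so a half turn about z gives the same grasp; the last joint's range is limited). The gripper opens to 85 mm and grips with 20 to 120 N. Pads are 22 mm wide; open, the fingers measure 114 mm over their backs; the gripper's body (76 mm by 85 mm) begins 54 mm behind the grasp point. The pads swing forward as they close: fully open they stand 13 mm farther back than shut.
Start: joints at [1.095, 0.259, 1.535, -0, 1.348, -0.203], TCP at [0.148, 0.53, 0.256] pointing down, gripper open.
Joint ranges: [-3.14, 3.14], [-0.91, 2.08], [0.19, 2.58], [-1.22, 4.36], [0.22, 2.71], [-3.12, 3.12]. Speed limits (rad/s): [2.57, 2.57, 3.14, 3.14, 3.14, 3.14].

## Interface

Orientations are given as [roll, pitch, yaw] about the fixed x, y, z axes, in that order (R = Rz(yaw) Ry(pitch) Rx(roll)).
In Python, from workcell import r gives the robot as it stands. Calls block until the motion is done:
- r.move_ptp(position, orientation): joint-space move of the TCP to a pose.
- r.servo_line(position, rot=None, vel=0.15): straight line of the TCP; rot=None keeps the orientation; vel is the mean speed in m/s.
- r.move_j(angles): joint-space move.
- r.release() and r.close(grasp_force=None): open the fingers fully, or close them until they stop; grasp_force is the grip in N (None keeps the last).
- r.wait(seconds).
- r.inverse_kinematics(position, orientation): joint angles nearest the present ones, or None.
- r.snapshot(name): name is "scene" or "top"; returns the picture (400x640x3 uint8, red, green, blue); there is no depth.
- r.camera_model(name): a dict with "fx", "fy", "cx", "cy" (pixels), "extrinsics" (4x4, takes a point from camera to world coordinates). Camera axes: x right, y down, z forward; pixel columns grow to the right and rows downward; lengths in m; the calibration is good to about 2 mm. A picture is of the moment at which its call begins. camera_model takes no time and is no camera call.
A pose or a line that the arm cannot do raises r.PlanningError and nothing moves.
- r.finish_job(): hands the job in; it is judged then, once.
Readings, each from a call of its own:
- r.get_time(): time.
- r.get_qpos(): joint angles.
- r.get_joint_velocities(): joint speeds.
- r.get_tau(): joint torques, N m.
- r.get_eef_pos(): TCP position.
- r.get_tcp_rot(): TCP orientation.
- r.get_ft_force(): force on the tool from outside, world axes, zero at the start.
- r.get_torque(): the same for the moment, N m.
- r.get_finger_gap(): finger opening in m.
- r.get_grasp_force(): force on a finger pad.
Only numpy, scipy, OpenCV 4.12 (cv2) and the standard library are available. Lean on these libraries where they do the work, as an engineer would, in place of code of your own. Each camera call takes 0.05 s, during which the arm holds its last target. There are 200 camera calls.

## Task

First swing the red-knobbed clamp lever of the blue fitting jig round to the yellow mark; then take the keyed stub shaft out of its wooden stand, lower it into the bore of the pulley, turn it until its key slips into the keyway, and push it fully home against the spring pin. Finish while still holding the shaft and pressing it home, with the lever still at its mark: if you let go, the pin lifts the shaft out again. Leave the carton, can, bin and spanner on the counter undisturbed.

Things in the scene. Friction and masses are not known exactly. Their poses are not given: they have to be found in the camera images.
- jig: Blue steel base plate of the fitting jig, fixed to the counter, 220 x 280 x 20 mm (its x, y, z), turned by up to 0.3 rad. Origin: on the counter under the pulley's axis; the plate reaches from -150 to +70 mm in its x and from -60 to +220 mm in its y. It carries the pulley at its origin and the clamp lever on a pivot at x = 0, y = +78 mm.
- lever (a joint): Angle of the clamp lever about its vertical pivot, rad, from 0 to 1.6. At 0 the arm points from the pivot along the jig's -x; as the value grows it swings clockwise seen from above, towards the jig's +y. It lies over the yellow mark at 1.05. It stays where it is left; stiff: about 2 N at the knob moves it.
- lever_knob (a point): Centre of the red upright round knob at the end of the clamp lever, 100 mm from the pivot. The knob is 18 mm in diameter and stands from 24 mm below to 18 mm above this point; the arm below it is 14 mm wide and its top lies 23 mm below this point. This point is 58 mm above the counter.
- lever_pivot (a point): Point on the lever's vertical pivot axis at the height of lever_knob (58 mm above the counter).
- mark (a point): Point on the plate's top face, on the middle line of the yellow mark (a line 9 mm wide and 110 mm long, running out from the pivot), 100 mm from the pivot: with the lever at its mark the knob stands over this point.
- pulley: Dark steel V-belt pulley, 90 mm in diameter, 40 mm high, flat on the jig, fixed. Origin: centre of its underside, 20 mm above the counter; z up; x points from the axis to the keyway, as does a yellow stripe on its top. Bore 21.5 mm in diameter and keyway, 8 mm wide and reaching to 16 mm from the axis, run through the whole height.
- bore_mouth (a point): Centre of the bore at the pulley's flat top face, 60 mm above the counter. Axes as the pulley's.
- pin (a joint): How far the brass spring pin (12 mm in diameter) inside the bore is pushed down, m. At 0 its top stands 22 mm below the pulley's top face; it reads about 0.014 with the shaft fully home. It pushes up with 4 N at the start of its travel and 9 N with the shaft home.
- stand: Wooden block 90 x 90 x 30 mm, fixed; origin at the centre of its underside. A round socket 21.5 mm in diameter and 13 mm deep in the middle of its top holds the shaft's foot.
- shaft: Keyed stub shaft, 0.15 to 0.31 kg, 90 mm long, upright in the stand. Origin: centre of its foot; z up along it; x points from its axis to the brass key. From the foot: round pilot to 14 mm, key 14 to 36 mm (6 mm wide, reaching to 14.5 mm from the axis), dark collar 36 to 42 mm (diameter 34 mm), square aluminium grip 42 to 90 mm.
- shaft_grip (a point): Point on the axis of the 26 x 26 mm square grip, 72 mm above the foot, 18 mm below the top of the grip. Axes as the shaft; the grip faces are square to x and y, with a yellow stripe on its top and on the face of the key side.
- shaft_tip (a point): Centre of the foot (lower end) of the shaft. The shaft is 20 mm in diameter, tapering to 14 mm over the last 5 mm. Fully home, the collar meets the top face of the pulley and the foot is 36 mm deep in the bore; with the key not in the keyway it stops 14 mm deep.
- carton: Small cardboard carton, 60 x 90 x 50 mm, a bystander; origin at the centre of its underside.
- oil_can: Can with a yellow label, 54 mm in diameter, 130 mm high, a bystander; origin at the centre of its underside.
- parts_bin: Open blue plastic bin, 90 x 75 x 50 mm, a bystander; origin at the centre of its underside.
- spanner: Steel spanner 170 mm long, lying flat, a bystander; it lies along its x axis.
There are look-alikes about, which are no part of the job. Leave any orange, pink or purple look-alike of the shaft alone.

How it is judged:
On the way, in this order (a step that is already met when the one before it is completed fails the run):
1. the clamp lever is set to its mark (value of joint lever between 0.95 and 1.15 rad), for 0.3 s.
2. the shaft is lifted clear of its stand by the gripper (z of shaft_tip in the frame of stand above 0.035 m and contact force between shaft and the fingers above 2 N), for 0.2 s.
3. the shaft is fully home in the pulley, its key in the keyway (z of shaft_tip in the frame of pulley below 0.0065 m and horizontal distance between shaft_tip and pulley below 0.003 m and angle between the x axis of shaft and the x axis of pulley, either way round below 0.14 rad), for 0.3 s.
At the end, for the whole second after the job is handed in: Lever within 0.1 rad of its mark; shaft in the bore within 3 mm of its axis, 0.07 rad of upright and 0.14 rad of the keyway, collar within 2.5 mm of the pulley's face, spring pin down over 11.5 mm, shaft still gripped (over 2 N) and at rest (all of step 1 and all of step 3 and angle between shaft's own z axis and vertical below 0.07 rad and value of joint pin above 0.0115 m and contact force between shaft and the fingers above 2 N and linear speed of shaft below 0.02 m/s); the arm keeps its last pose, push and grip.
It fails at once if the carton is moved by more than 40 mm (distance of carton from where it was at the start of the episode above 0.04 m).
It fails at once if the oil can is moved by more than 40 mm (distance of oil_can from where it was at the start of the episode above 0.04 m).
It fails at once if the parts bin is moved by more than 40 mm (distance of parts_bin from where it was at the start of the episode above 0.04 m).
It fails at once if the spanner is moved by more than 40 mm (distance of spanner from where it was at the start of the episode above 0.04 m).
It fails at once if the carton, can or bin is tipped over (angle between any of carton, oil_can, parts_bin's own z axis and vertical above 0.5 rad).
It also fails if it takes over 56 s, if anything falls off the work surface, if the arm or the gripper's body presses on something with over 40 N, if the wrist force passes 120 N, or if a joint passes its speed limit or range.

## Working session

There is one attempt and no reset: what is moved stays moved. The work goes in short steps, each a Python script; the robot and the scene stay as the last script left them, time stands still between calls to the robot, and variables do not carry over. Pictures are saved under pics/ and viewed, at most 10 in all, crops included, and the job is handed in when it is done.

```bash
mkdir -p pics
python3 - <<'E'
from workcell import r
import cv2,numpy as np
for n in("scene","top"):
    im=r.snapshot(n); cv2.imwrite(f"pics/{n}0.png",im[:,:,::-1]); c=r.camera_model(n)
    print(n,c["fx"],c["fy"],c["cx"],c["cy"]); print(np.round(c["extrinsics"],4))
E
```

```text
scene 370.6999919623725 370.6999919623725 313.5788091871779 199.556034648545
[[ 0.8339  0.3115 -0.4556  1.0649]
 [ 0.5517 -0.4961  0.6705 -0.781 ]
 [-0.0172 -0.8105 -0.5856  0.7153]
 [ 0.      0.      0.      1.    ]]
top 371.94736275742287 371.94736275742287 317.28245563375805 197.44919866911272
[[ 3.000e-04 -9.866e-01  1.633e-01  4.110e-01]
 [-9.999e-01 -2.000e-03 -1.040e-02 -7.690e-02]
 [ 1.060e-02 -1.633e-01 -9.865e-01  9.685e-01]
 [ 0.000e+00  0.000e+00  0.000e+00  1.000e+00]]
```

View pics/scene0.png

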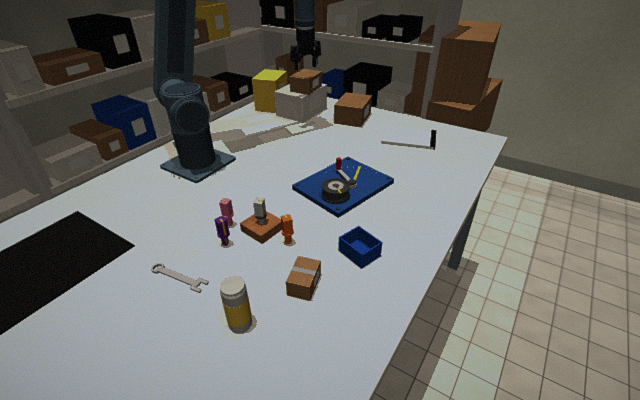

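View pics/top0.png

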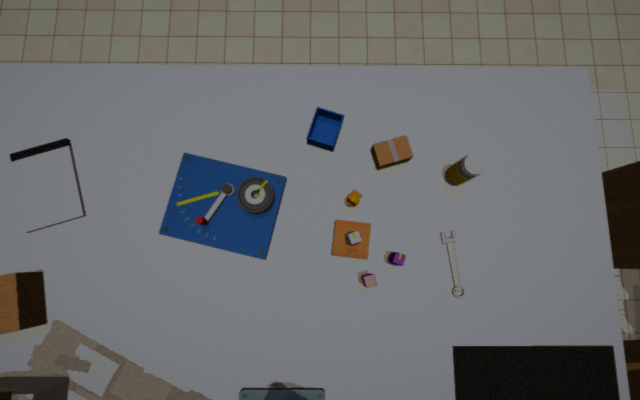

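The silver-grip shaft in the stand, top (353,238), is the one meant. The look-alikes are orange (354,198), purple (397,258) and pink (368,280), and none of them stands in the wooden stand. The jig is at (160-287, 153-258), with the pulley at (257,195), the red knob at (200,220) and the yellow mark at (178-218, 193-205). I'll confirm this in a crop and measure.

```bash
cat > h.py <<'E'
import numpy as np,cv2
from workcell import r
def cam(n):
    c=r.camera_model(n); return np.array([[c["fx"],0,c["cx"]],[0,c["fy"],c["cy"]],[0,0,1]]),np.array(c["extrinsics"])
def cast(n,uv,z):
    K,E=cam(n); uv=np.atleast_2d(np.asarray(uv,float))
    d=(E[:3,:3]@np.linalg.inv(K)@np.c_[uv,np.ones(len(uv))].T).T
    return E[:3,3]+d*((z-E[2,3])/d[:,2])[:,None]
def proj(n,P):
    K,E=cam(n); p=E[:3,:3].T@(np.asarray(P,float)-E[:3,3]); p=K@p; return p[:2]/p[2]
def blobs(m,amin=8):
    k,l,s,c=cv2.connectedComponentsWithStats(m.astype(np.uint8)); return [(l==i,s[i,4],c[i]) for i in range(1,k) if s[i,4]>=amin]
def hsv(im): return cv2.cvtColor(im,cv2.COLOR_RGB2HSV)
E
python3 - <<'E'
from h import *
im=r.snapshot("top"); H=hsv(im); h,s,v=H[...,0].astype(int),H[...,1],H[...,2]
def inbox(m,x0,x1,y0,y1):
    o=np.zeros_like(m); o[y0:y1,x0:x1]=m[y0:y1,x0:x1]; return o
blue=inbox((h>100)&(h<125)&(s>150),140,300,140,270)
pts=np.argwhere(blue)[:,::-1].astype(np.float32)
box=cv2.boxPoints(cv2.minAreaRect(pts)); W=cast("top",box,0.02)
rect=cv2.minAreaRect((W[:,:2]*1000).astype(np.float32)); print("plate",box.round(1).tolist(),W.round(3).tolist(),rect)
wood=inbox((h>5)&(h<20)&(s>100)&(v>80),325,378,212,266)
pts=np.argwhere(wood)[:,::-1].astype(np.float32); b=cv2.boxPoints(cv2.minAreaRect(pts)); W=cast("top",b,0.03); print("stand",W.round(3).tolist(),W.mean(0))
for nm,m in (("yellow",(h>20)&(h<34)&(s>120)),("red",((h<5)|(h>175))&(s>150))):
    for bm,a,c in blobs(inbox(m,150,380,150,270),3):
        pts=np.argwhere(bm)[:,::-1].astype(np.float32)
        print(nm,a,c.round(1),cv2.boxPoints(cv2.minAreaRect(pts)).round(1).tolist())
A=cv2.resize(im[145:265,155:295],None,fx=4,fy=4,interpolation=cv2.INTER_CUBIC)
B=cv2.resize(im[220:260,330:375],None,fx=5,fy=5,interpolation=cv2.INTER_CUBIC)
sc=r.snapshot("scene"); C=cv2.resize(sc[190:245,235:280],None,fx=5,fy=5,interpolation=cv2.INTER_CUBIC)
o=np.zeros((480,800,3),np.uint8); o[:480,:560]=A; o[:200,570:795]=B; o[205:480,570:795]=C
cv2.imwrite("pics/crop.png",o[:,:,::-1])
E
```

```text
plate [[159.39999389648438, 232.60000610351562], [179.8000030517578, 150.6999969482422], [285.70001220703125, 177.1999969482422], [265.20001220703125, 259.1000061035156]] [[0.477, 0.313, 0.02], [0.692, 0.275, 0.02], [0.621, -0.005, 0.02], [0.411, 0.044, 0.02]] ((551.3333740234375, 159.18927001953125), (291.0354309082031, 217.9200897216797), 76.21700286865234)
stand [[0.421, -0.121, 0.03], [0.511, -0.132, 0.03], [0.501, -0.223, 0.03], [0.412, -0.211, 0.03]] [ 0.46113508 -0.17162477  0.03      ]
yellow 33 [262.8 184.6] [[257.5, 187.5], [265.0, 180.0], [267.0, 182.0], [259.5, 189.5]]
yellow 128 [197.4 198.1] [[176.5, 202.3000030517578], [217.6999969482422, 190.8000030517578], [218.5, 193.6999969482422], [177.39999389648438, 205.3000030517578]]
yellow 13 [255.6 195.2] [[254.0, 194.0], [257.0, 194.0], [257.0, 197.0], [254.0, 197.0]]
yellow 29 [353.2 198.3] [[350.3999938964844, 200.89999389648438], [351.70001220703125, 194.5], [356.1000061035156, 195.39999389648438], [354.79998779296875, 201.8000030517578]]
yellow 10 [353.2 234.1] [[351.6000061035156, 232.1999969482422], [352.79998779296875, 231.60000610351562], [355.20001220703125, 236.39999389648438], [354.0, 237.0]]
red 55 [200.6 220.4] [[195.0, 221.0], [197.60000610351562, 215.8000030517578], [206.39999389648438, 220.1999969482422], [203.8000030517578, 225.39999389648438]]
```

View pics/crop.png

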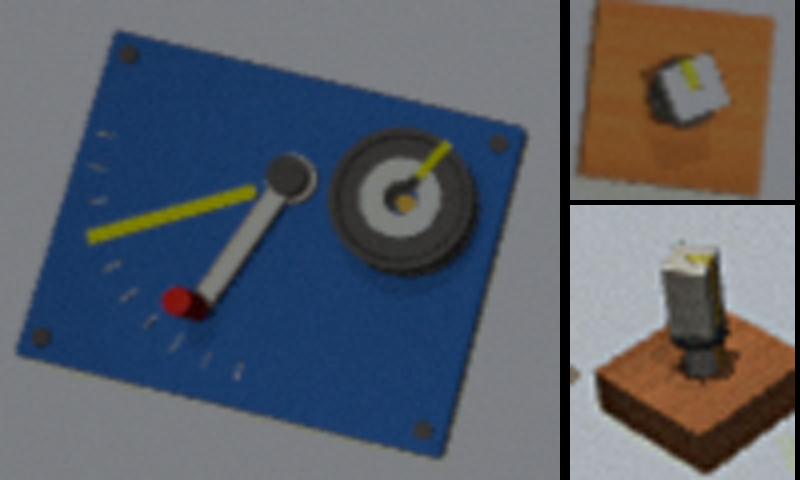

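The crop confirms the silver shaft: its yellow top stripe points towards about (352.5,231), just up-left of its centre. The keyway stripe on the pulley points up-right from the bore (255.5,194.5). The red knob top is at (199.2,220.2). Next I'll compute poses and cross-check them against the given sizes.

Run:
```python
from h import *
c=lambda x,y:(155+(x+.5)/4-.5,145+(y+.5)/4-.5)
# plate corners: jig (x,y): top-left(70,220), top-right(70,-60), bot-right(-150,-60), bot-left(-150,220)
W=cast("top",[c(116,32),c(526,127),c(442,457),c(17,354)],.02)[:,:2]
J=np.array([[70,220],[70,-60],[-150,-60],[-150,220]])/1000
Jc=J-J.mean(0);Wc=W-W.mean(0)
th=np.arctan2((Jc[:,0]*Wc[:,1]-Jc[:,1]*Wc[:,0]).sum(),(Jc*Wc).sum()); R=np.array([[np.cos(th),-np.sin(th)],[np.sin(th),np.cos(th)]])
t=W.mean(0)-R@J.mean(0); print("jig",t,th,"res",(W-J@R.T-t).round(4).tolist())
bore=cast("top",[c(401,197)],.06)[0]; print("bore",bore)
st=cast("top",[c(447,147)],.06)[0]; print("keyway yaw",np.arctan2(*(st-bore)[[1,0]]),np.linalg.norm(st-bore))
st=cast("top",[(262.8,184.6)],.06)[0]; print("keyway yaw2",np.arctan2(*(st-bore)[[1,0]]))
pv=t+R@[0,.078]; kn=cast("top",[c(177,301)],.076)[0][:2]; d=kn-pv
a0=th+np.pi; print("pivot",pv,"knob",kn,"r",np.linalg.norm(d),"lever",(a0-np.arctan2(d[1],d[0]))%(2*np.pi))
mk=cast("top",[c(92,237),c(253,190)],.02)[:,:2]; d=mk[0]-mk[1]; print("mark lever", (a0-np.arctan2(d[1],d[0]))%(2*np.pi),"outer end r",np.linalg.norm(mk[0]-pv))
b=lambda x,y:(330+(x+.5)/5-.5,220+(y+.5)/5-.5)
# stand socket centre from stand outline, shaft top from crop corners (666,75)(708,53)(730,98)(690,122)
q=cast("top",[b(x-570,y) for x,y in ((666,75),(710,54),(730,98),(690,122))],.017+.09)
print("shaft top",q.round(4).tolist(),q.mean(0),[np.linalg.norm(q[i]-q[i-1]).round(4) for i in range(4)])
e=[np.arctan2(*(q[(i+1)%4]-q[i])[[1,0]]) for i in range(4)]; print("edges mod90",np.round(np.mod(e,np.pi/2),3))
s=cast("top",[b(685-570,63)],.107)[0]-q.mean(0); print("stripe dir",np.arctan2(s[1],s[0]))
print(r.get_tcp_rot(),r.get_finger_gap())
```

```text
jig [0.56982649 0.06723212] -0.2316056554644362 res [[-0.0018, -0.001], [-0.0007, 0.0016], [0.0012, 0.0008], [0.0012, -0.0014]]
bore [0.5700236  0.06801826 0.06      ]
keyway yaw -0.7190193987443299 0.042074362042040625
keyway yaw2 -0.6814792437992453
pivot [0.58773066 0.14314945] knob [0.50358529 0.19788679] r 0.10038236208932796 lever 0.3451274373205986
mark lever 1.0444688590290025 outer end r 0.13376899236450193
shaft top [[0.4667, -0.1589, 0.107], [0.4764, -0.1794, 0.107], [0.4561, -0.1883, 0.107], [0.4451, -0.1696, 0.107]] [ 0.46108504 -0.17404732  0.107     ] [np.float64(0.0241), np.float64(0.0227), np.float64(0.0221), np.float64(0.0217)]
edges mod90 [0.442 0.413 0.533 0.463]
stripe dir 0.5146682194301464
[-3.14042551e+00 -2.27685240e-04  2.86880825e+00] 0.08519549023621655
```

Everything agrees: knob radius 0.100, mark at 1.044, and bore against jig origin within 1 mm. Setting the lever now.

```bash
cat >> h.py <<'E'
PV=np.array([.5877,.1433]); TH=-.2316
def knob(l,z): a=TH+np.pi-l; return [*(PV+.1*np.array([np.cos(a),np.sin(a)])),z],[np.pi,0,a]
def lever():
    im=r.snapshot("top"); H=hsv(im).astype(int); m=((H[...,0]<5)|(H[...,0]>175))&(H[...,1]>150)
    m[:145]=0;m[265:]=0;m[:,:150]=0;m[:,300:]=0
    b=max(blobs(m,5),key=lambda b:b[1]); ys,xs=np.nonzero(b[0])
    k=cast("top",b[2],.068)[0][:2]; d=k-PV; return b[1],b[2].round(1),k,np.linalg.norm(d),(TH+np.pi-np.arctan2(d[1],d[0]))%(2*np.pi),im
E
python3 - <<'E'
from h import *
p,o=knob(.35,.15); print(r.inverse_kinematics(p,o))
r.move_ptp(p,o); r.servo_line(knob(.35,.066)[0],vel=.15)
r.close(30); print("gap",r.get_finger_gap(),r.get_grasp_force())
for l in np.linspace(.45,1.05,6): p,o=knob(l,.066); r.servo_line(p,o,vel=.1)
print(r.get_eef_pos(),p,r.get_ft_force(),r.get_finger_gap())
r.release(); r.servo_line([*p[:2],.16],vel=.25)
L=lever(); print(L[:5],r.get_time())
cv2.imwrite("pics/lev.png",cv2.resize(L[5][145:265,155:295],None,fx=4,fy=4)[:,:,::-1])
E
```

```text
[ 0.16865499  0.33907567  1.70148214  0.          1.10103484 -0.82054134]
gap 0.017028306961006587 29.991153180599213
[0.55893296 0.24042005 0.06641511] [np.float64(0.5591817982085892), np.float64(0.23914733781688657), 0.066] [-3.11620853  6.45529048  5.85529029] 0.016872171415572894
(np.int32(59), array([184.9, 198.4]), array([0.55697318, 0.23700751]), np.float64(0.09861660733223872), np.float64(1.022342525936529)) 6.1667
```

View pics/lev.png

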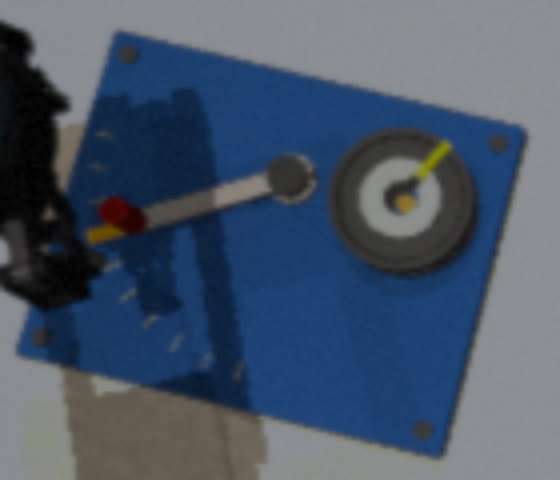

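The lever lies over the yellow mark: its arm covers the line and the knob is at about (185,198). Next comes the shaft.

Run:
```python
from h import *
S=[.461,-.173]; sy=.46; ky=-.70
q0=r.get_qpos(); best=None
for k in range(-2,3):
    y=sy+k*np.pi/2
    a=r.inverse_kinematics([*S,.095],[np.pi,0,y]); b=r.inverse_kinematics([.570,.0675,.12],[np.pi,0,y+ky-sy])
    if a is None or b is None: continue
    c=max(abs(a[5]),abs(b[5]),); print(k,y,a[5],b[5])
    if best is None or c<best[0]: best=(c,y)
y=best[1]; print("yaw",y)
r.move_ptp([*S,.2],[np.pi,0,y]); r.servo_line([*S,.095],vel=.15)
f0=r.get_ft_force(); r.close(80); print("gap",r.get_finger_gap(),r.get_grasp_force(),f0,r.get_ft_force(),r.get_torque())
r.servo_line([*S,.20],vel=.12); r.wait(.2)
print(r.get_finger_gap(),r.get_ft_force(),r.get_torque(),r.get_time())
r.move_ptp([.570,.0675,.165],[np.pi,0,y+ky-sy]); r.wait(.2)
print(r.get_eef_pos(),r.get_tcp_rot(),r.get_ft_force(),r.get_time())
a=r.snapshot("scene")[130:230,290:420]; b=r.snapshot("top")[150:240,215:315]
a=cv2.resize(a,None,fx=5,fy=5,interpolation=cv2.INTER_CUBIC);b=cv2.resize(b,(300,270),interpolation=cv2.INTER_CUBIC)
o=np.zeros((500,800,3),np.uint8);o[:,:500]=a[:,:500];o[:270,500:]=b; cv2.imwrite("pics/over.png",o[:,:,::-1])
```

```text
-2 -2.681592653589793 -2.6167722713214983 -0.9471807970981105
-1 -1.1107963267948966 2.095616709063192 -2.517977123893007
0 0.46 0.5248203822682953 2.1944118564916835
1 2.0307963267948965 -1.0459759445266017 0.623615529696786
2 3.601592653589793 -2.616772271321498 -0.9471807970981105
yaw 2.0307963267948965
gap 0.025227496273119435 78.26184868812561 [-0.28951331  0.49428765  0.25617099] [0.58100603 0.32153097 4.22144974] [ 0.20253776 -0.16134664 -0.01946039]
0.024984074915099626 [ 0.64976329  0.00917994 -2.14978959] [ 0.0040194   0.03034523 -0.00925659] 10.3833
[0.5700338  0.06681288 0.1651517 ] [ 3.14136785e+00 -2.76476495e-05  8.70036168e-01] [ 0.19647528  0.59195197 -1.10798181] 12.0583
```

View pics/over.png

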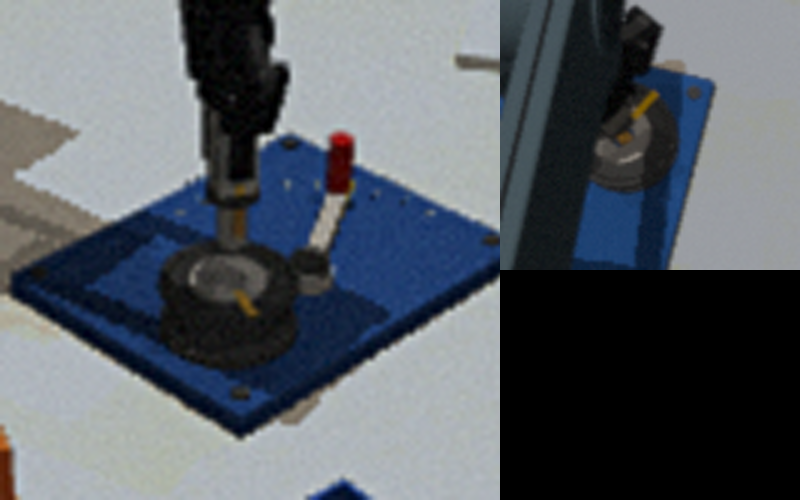

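The shaft hangs upright over the bore, foot at crop (232,248), with its key on the stripe side. I'll descend in small steps with force feedback.

```bash
cat >> h.py <<'E'
def descend(x,y,z,zend,f0,step=.0015,fmax=12,g=.00012,vel=.04):
    """lower in steps, giving way sideways to contact force; stops at fz>fmax"""
    while z>zend+1e-6:
        z=max(z-step,zend); r.servo_line([x,y,z],vel=vel); f=np.array(r.get_ft_force())-f0
        e=r.get_eef_pos(); print("z%.4f eef %.4f %.4f %.4f f %.1f %.1f %.1f"%(z,*e,*f))
        if f[2]>fmax: break
        if np.hypot(*f[:2])>1: x+=np.clip(g*f[0],-.0006,.0006); y+=np.clip(g*f[1],-.0006,.0006)
    return x,y,z
E
python3 - <<'E'
from h import *
x,y=.570,.0675
print("expect foot px crop",(proj("scene",[x,y,.087])-[290,130])*5,"bore",(proj("scene",[x,y,.06])-[290,130])*5)
r.servo_line([x,y,.146],vel=.1); r.wait(.2); f0=np.array(r.get_ft_force()); np.save("f0.npy",f0)
print(f0,descend(x,y,.140,.126,f0),r.get_time(),r.get_torque())
E
```

```text
expect foot px crop [223.43694656 242.60729273] bore [222.74955871 278.44601459]
z0.1385 eef 0.5697 0.0675 0.1380 f -0.2 -0.6 -1.7
z0.1370 eef 0.5700 0.0675 0.1369 f -0.3 0.6 0.2
z0.1355 eef 0.5698 0.0676 0.1354 f -0.3 -0.3 -0.0
z0.1340 eef 0.5696 0.0676 0.1340 f -3.1 1.5 2.4
z0.1325 eef 0.5689 0.0679 0.1320 f -4.0 1.7 -0.5
z0.1310 eef 0.5687 0.0681 0.1304 f -4.2 1.3 -0.7
z0.1295 eef 0.5685 0.0681 0.1292 f -2.8 2.2 -1.0
z0.1280 eef 0.5684 0.0683 0.1279 f -2.6 1.5 -0.7
z0.1265 eef 0.5683 0.0684 0.1265 f -1.4 0.8 -0.8
z0.1260 eef 0.5682 0.0684 0.1261 f -0.7 0.2 -0.2
[ 0.29399765  0.01503975 -1.53439522] (np.float64(0.5678343961370542), np.float64(0.0685728391285437), 0.126) 15.2833 [0.1125117  0.19061792 0.03751408]
```

It's in the bore. Now down onto the key.

Run:
```python
from h import *
f0=np.load("f0.npy")
print(descend(.5678,.0686,.126,.1015,f0,fmax=11,vel=.04),r.get_time(),r.get_torque(),r.get_tcp_rot())
```

```text
z0.1245 eef 0.5681 0.0685 0.1244 f 0.3 1.3 -0.1
z0.1230 eef 0.5680 0.0687 0.1230 f 0.1 -0.1 -0.4
z0.1215 eef 0.5679 0.0687 0.1214 f -0.2 0.4 -0.4
z0.1200 eef 0.5678 0.0687 0.1199 f 0.4 -0.0 -1.5
z0.1185 eef 0.5678 0.0687 0.1184 f -0.4 -0.3 -1.0
z0.1170 eef 0.5677 0.0688 0.1169 f -0.6 0.1 -0.6
z0.1155 eef 0.5680 0.0688 0.1159 f -1.1 0.3 3.2
z0.1140 eef 0.5679 0.0688 0.1142 f -1.1 -0.5 3.6
z0.1125 eef 0.5679 0.0687 0.1127 f 0.1 1.4 5.6
z0.1110 eef 0.5679 0.0688 0.1111 f 1.1 -0.2 5.1
z0.1095 eef 0.5679 0.0688 0.1095 f -0.4 -0.8 4.7
z0.1080 eef 0.5679 0.0688 0.1081 f 1.3 -0.6 6.8
z0.1065 eef 0.5680 0.0688 0.1066 f -1.2 -2.1 7.2
z0.1050 eef 0.5679 0.0687 0.1052 f -0.8 1.3 7.5
z0.1035 eef 0.5679 0.0688 0.1039 f 0.7 -0.8 7.9
z0.1020 eef 0.5680 0.0687 0.1027 f -1.4 0.0 9.9
z0.1015 eef 0.5679 0.0687 0.1026 f -1.3 -0.5 11.3
(np.float64(0.5675474723983348), np.float64(0.06860472693902477), 0.1015) 19.5333 [0.05706489 0.32878807 0.00274453] [ 3.14066728e+00 -9.21476133e-04  8.70833395e-01]
```

The key went straight in, the pin was met at TCP z = 0.116 and the collar stopped at about 0.1026. I'll press a little firmer, check with one last look, and hand in.

Run:
```python
from h import *
f0=np.load("f0.npy")
for z in(.1005,.0995):
    r.servo_line([.5678,.0687,z],vel=.02); r.wait(.3); print(z,r.get_eef_pos(),np.array(r.get_ft_force())-f0,r.get_grasp_force(),r.get_finger_gap())
r.wait(.5); print(r.get_eef_pos(),r.get_tcp_rot(),r.get_time())
a=r.snapshot("scene")[130:230,290:420]; cv2.imwrite("pics/home.png",cv2.resize(a,None,fx=5,fy=5,interpolation=cv2.INTER_CUBIC)[:,:,::-1])
```

```text
0.1005 [0.56800909 0.068768   0.10260143] [-4.26467756  0.0750438  19.83771338] 81.81137681007385 0.025147857351570234
0.0995 [0.5680268  0.06876021 0.10256085] [-6.68339969 -0.16322988 27.51507274] 82.90562868118286 0.02544204175595843
[0.56801864 0.06875467 0.10256003] [ 3.14009752e+00 -9.77033934e-04  8.71065938e-01] 21.1333
```

View pics/home.png

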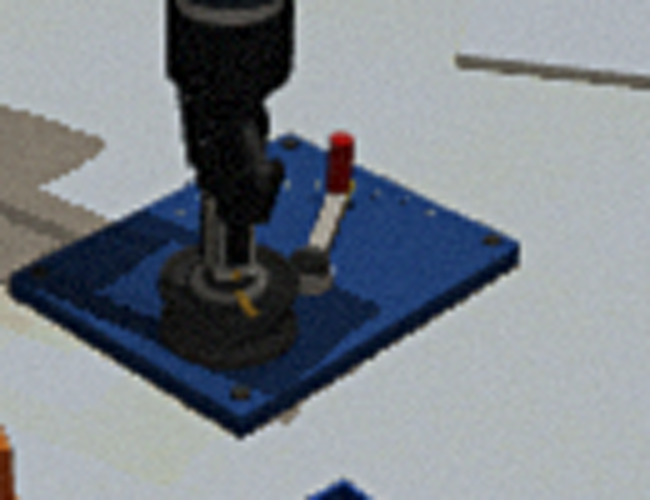

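The collar sits on the pulley face at crop (232,285), it stops hard at TCP z = 0.1026, and the lever is still on the mark.

```bash
python3 -c "
from workcell import r
print(r.finish_job())"
```

```text
the job is handed in; nothing more can be done
None
```

The job is handed in with the lever on its yellow mark and the keyed shaft held fully home in the pulley under about 27 N of push; the hand-in call returned no verdict, and I took no final picture of the carton, can, bin and spanner.

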